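Shut the project case and fasten its hasp

TASK

The aluminium project case has been left with its lid up. Shut the lid fully, and only then swing the steel hasp down over the catch on the front of the case until it hangs flat against the front with the catch through its slot. Leave the other things on the desk where they are.

Things in the scene. Friction and masses are not known exactly. Their poses are not given: they have to be found in the camera images.
- case: grey aluminium case, open box 140 (x) x 200 (y) x 100 mm high, 4 mm walls, fixed to the desk, its lid aside. Origin under its centre on the desk, z up. The side with the catch is +x of the case (turned away from the robot), the lid's hinge is along the -x side.
- lid (a joint): angle of the lid, rad: 0 shut flat on the case, growing as its catch-side edge lifts towards the robot, at most 1.4. Stiff hinge: it stays where it is left, and takes about 5 N at its outer part to move. The lid is a flat aluminium plate 144 mm from hinge to free edge, 204 mm wide, 8 mm thick, no handle; shut, its top is 108 mm above the desk.
- hasp (a joint): angle of the hasp against the lid, rad: 0 hanging down flat along the case's front (when the lid is shut), 1.57 standing straight out in front, 3.0 (its limit) almost straight up from the lid. Stiff pivot: it stays where it is left, and takes about 1.5 N to move.
- lid_hinge (a point): middle of the lid's hinge line, at the lid's underside, 100 mm above the desk. The axes turn with the lid: x from the hinge to the free edge, y along the hinge line, z out of the lid's outer face (8 mm away).
- lid_edge (a point): middle of the lid's free edge, on its outer face; turns with the lid.
- hasp_pivot (a point): middle of the hasp's pivot (a rod 8 mm thick along y), 4 mm beyond the lid's free edge and 6 mm above its underside (106 mm above the desk when shut). Axes turn with the hasp: -z runs along the hasp from pivot to tip, x is the normal of its outer face, the face to push on to swing it over the catch.
- hasp_end (a point): middle of the hasp's tip, 76 mm from the pivot. The hasp is a steel plate 46 mm wide and 3 mm thick: solid to 44 mm from the pivot, then a slot 26 mm wide from 44 to 66 mm, then a cross bar and a lip that turns 10 mm outwards.
- catch (a point): outermost point of the catch, a steel U-shaped staple 20 mm wide and 6 mm thick that sticks out 24 mm from the middle of the case's front, 51 mm above the desk. With the lid shut and the hasp down it stands through the hasp's slot, 55 mm below the pivot.
- meter: silver standing-wave meter box, 90 x 120 x 75 mm high, loose, a bystander beside the case. Origin under its centre, z up.
- battery: red rechargeable battery pack, 100 x 52 x 36 mm high, loose, a bystander beside the case. Origin under its centre, long along its x.
- resistor: white ceramic power resistor on two steel end plates, 111 mm long along its y, 34 mm high, loose, a bystander beyond the case's front. Origin under its centre.

How it is judged:
On the way, in this order (a step that is already met when the one before it is completed fails the run):
1. the lid is shut (within 0.04 rad) (value of joint lid below 0.04 rad), for 0.2 s.
2. with the lid shut, the hasp is down over the catch (within 0.15 rad) (value of joint lid below 0.04 rad and value of joint hasp below 0.15 rad), for 0.2 s.
At the end, for the whole second after the job is handed in: the lid is shut within 0.04 rad (about 6 mm at its edge), the hasp hangs against the front within 0.15 rad (about 11 mm at its tip) so that the catch is through its slot, and both are at rest (below 0.1 rad/s); meter, battery pack and resistor are within 30 mm of where they started (all of step 2 and velocity of joint lid between -0.1 and 0.1 rad/s and velocity of joint hasp between -0.1 and 0.1 rad/s and distance of each of meter, battery, resistor from where it was at the start of the episode below 0.03 m); the robot touches nothing.
It fails at once if the meter is shoved from its place or tipped (distance of meter from where it was at the start of the episode above 0.03 m or angle between meter's own z axis and vertical above 0.4 rad).
It fails at once if the battery is shoved from its place or tipped (distance of battery from where it was at the start of the episode above 0.03 m or angle between battery's own z axis and vertical above 0.4 rad).
It fails at once if the resistor is shoved from its place or tipped (distance of resistor from where it was at the start of the episode above 0.03 m or angle between resistor's own z axis and vertical above 0.4 rad).
It also fails if it takes over 51 s, if anything falls off the work surface, if the arm or the gripper's body presses on something with over 40 N, if the wrist force passes 120 N, or if a joint passes its speed limit or range.

ROBOT

A 6-joint arm with a two-finger parallel gripper is mounted at the origin on the work surface. World frame = base frame: x ahead of the robot, y to its left, z up, the work surface at z = 0. Lengths are in m, angles in rad, forces in N, time in s.
With the tool pointing down it reaches from about 0.325 to 0.9 m from the base axis. Payload 6.1 kg.
Tool frame: the origin (TCP) lies midway between the tips of the shut fingers; the grasp point (between the pads) lies 19 mm behind it; y points along the fingers, z is the direction in which the jaws open and shut, and the axes are right-handed (so a half turn about y gives the same grasp; the last joint's range is limited). The gripper opens to 85 mm and grips with 20 to 120 N. Pads are 22 mm wide; open, the fingers measure 114 mm over their backs; the gripper's body (76 mm by 85 mm) begins 54 mm behind the grasp point. The pads swing forward as they close: fully open they stand 13 mm farther back than shut.
Start: joints at [1.063, 0.22, 1.526, -0, 1.395, -0.126], TCP at [0.233, 0.58, 0.231] pointing down, gripper open.
Joint ranges: [-2.98, 2.98], [-0.91, 2.08], [0.09, 2.57], [-1.24, 4.39], [0.2, 2.65], [-2.68, 2.68]. Speed limits (rad/s): [2.57, 2.57, 3.01, 3.14, 3.14, 3.14].

INTERFACE

Orientations are given as a unit quaternion [w, x, y, z].
In Python, from bench import ctrl gives the robot as it stands.
- The arm moves only by the shell command python3 -m crank 'ROWS'. ROWS is JSON, a list that holds one entry, the list of rows, each a list of 7 numbers: the shift along the tool's x, y, z as a fraction of full scale, then the turn, a rotation vector about the tool's x, y, z as a fraction of full scale, then the gripper's target within -1 to 1 (fully open at 1, half-way at 0, shut at -1). A call has exactly 10 rows; each row shifts and turns the commanded pose from where the row before left it, along the tool's axes as they then stand; what a row does not reach is not made up. Full scale, the value 1, is 250 mm for a shift and pi rad for a turn. A row lasts 1/10 s, in which the tool goes at most 50 mm and 8.59 degrees, less where a joint would pass 70% of its speed; a pose out of reach is approached as far as the arm can. A call with a number of a shift or a turn outside -1 to 1 is refused whole. A call with a gripper value outside its range is refused whole. The fingers move at their own pace and stop on an object; the grip force is fixed at half the most. Time passes only in rows, so rows that do not move let the fingers close, or fill a call up. It gives the time, the measured TCP pose, the force and the opening at its end, in the units of the state.
- ctrl.get_obs(): the state, without advancing time (a new reading comes with each control period).
- ctrl.capture(name): name is "side" or "top" or "wrist"; returns a dict with "frame" (420x560x3 uint8, red, green, blue), "range_z" (420x560 float32, m along the optical axis (not along the pixel's ray), 0 where there is no reading), "fx", "fy", "cx", "cy" (pixels), "cam_to_world" (4x4, takes a point from camera to world coordinates). Camera axes: x right, y up, looking along -z (the intrinsics and any distortion apply to the point x, -y, -z); pixel columns grow to the right and rows downward; lengths in m; the calibration is good to about 2 mm. The wrist camera is an equidistant fisheye: a pixel r from the principal point sees the ray r / f radians off the axis. A picture is of the moment at which its call begins.
- ctrl.finish_job(): hands the job in, once; it reports no verdict.
The state is a dict: "time": time; "qpos": joint angles; "qd": joint speeds; "joint_efforts": joint torques, N m; "ee_pos": TCP position; "eef_rot": TCP orientation; "contact_force": force on the tool from outside, world axes, zero at the start; "moment": the same for the moment, N m; "gripper_width": finger opening in m.
Only numpy, scipy, OpenCV 4.12 (cv2) and the standard library are available. Lean on these libraries where they do the work, as an engineer would, in place of code of your own. Each camera call takes 0.05 s, during which the arm holds its last target. There are 200 camera calls.

## Working session

There is one attempt and no reset: what is moved stays moved. The work goes in short steps, Python scripts to look and compute and a shell command to move; the robot and the scene stay as the last step left them, time stands still between calls to the robot, and variables do not carry over. Pictures are saved under pics/ and viewed, about 8 in all and at most 12, crops included, and the job is handed in when it is done.

```bash
mkdir -p pics; ls
cat > h.py <<'E'
import numpy as np, cv2
from bench import ctrl
from scipy.spatial.transform import Rotation as R
def rot(q): return R.from_quat([q[1],q[2],q[3],q[0]])
def cloud(c):
    d=c['range_z'];v,u=np.mgrid[:d.shape[0],:d.shape[1]]
    p=np.stack([(u-c['cx'])/c['fx']*d,-(v-c['cy'])/c['fy']*d,-d],-1)
    M=np.array(c['cam_to_world']);w=p@M[:3,:3].T+M[:3,3];w[d==0]=np.nan
    return w
def st():
    o=ctrl.get_obs();r=rot(o['eef_rot']).as_matrix()
    print('t',round(o['time'],2),'p',np.round(o['ee_pos'],4),'q',np.round(o['qpos'],3),'F',np.round(o['contact_force'],1),'w',round(float(o['gripper_width']),3));print(np.round(r,3))
E
python3 - <<'E'
from h import *
st()
for n in('side','top'):
    c=ctrl.capture(n);np.savez('pics/'+n+'0.npz',w=cloud(c),f=c['frame'])
    cv2.imwrite('pics/'+n+'0.png',c['frame'][:,:,::-1]);print(n,np.round(c['cam_to_world'],3).tolist(),c['fx'])
E
```

```text
pics
t 0.0 p [0.2326 0.5794 0.2302] q [ 1.063  0.221  1.528 -0.     1.395 -0.126] F [0.1 0.3 1.1] w 0.085
[[ 0.928 -0.001  0.373]
 [-0.373 -0.002  0.928]
 [-0.    -1.    -0.002]]
side [[0.988, 0.112, -0.106, 0.501], [-0.154, 0.692, -0.705, -0.629], [-0.006, 0.713, 0.701, 0.799], [0.0, 0.0, 0.0, 1.0]] 477.43665722485264
top [[0.003, 0.982, -0.191, 0.333], [-1.0, 0.0, -0.016, 0.052], [-0.016, 0.191, 0.981, 1.48], [0.0, 0.0, 0.0, 1.0]] 544.8705464301617
```

View pics/side0.png

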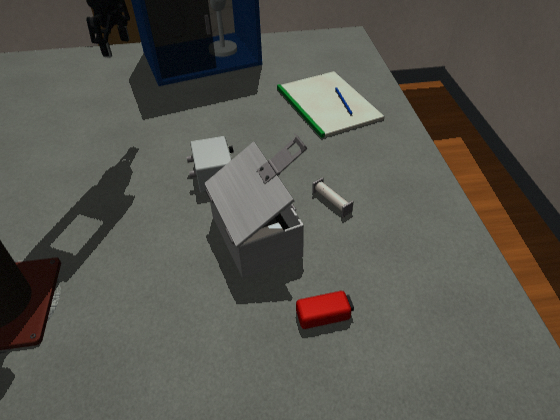

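View pics/top0.png

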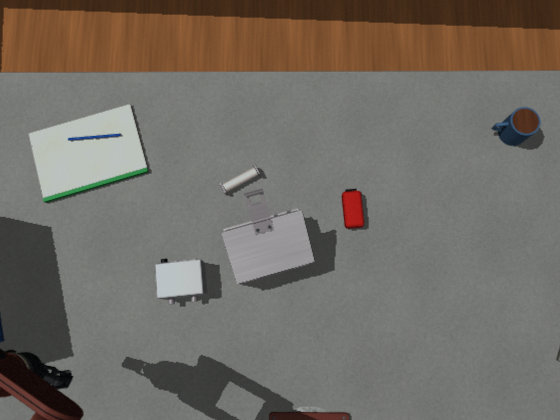

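The top view shows the lid at about (222–315, 210–283), the hasp up and outward at (255,195), the resistor at (240,180), the meter at (180,280) and the battery at (353,208). The side view shows the lid partly open. Next I measure these from the depth.

Run:
```python
from h import *
for n,poly in(('top',[(230,236),(300,218),(306,260),(241,276)]),('side',[(250,160),(283,203),(240,235),(216,192)])):
    z=np.load(f'pics/{n}0.npz');w=z['w'];m=np.zeros(w.shape[:2],np.uint8);cv2.fillPoly(m,[np.array(poly)],1)
    p=w[m>0];p=p[~np.isnan(p[:,0])]
    for _ in range(4):
        c=p.mean(0);nn=np.linalg.svd(p-c)[2][2];nn*=np.sign(nn[2]);r=(p-c)@nn;p=p[abs(r)<max(.003,2.5*r.std())]
    print(n,'n',nn.round(4),'c',c.round(4),'std',r.std().round(4),'ang',np.arccos(nn[2]).round(3),'yaw',np.arctan2(-nn[1],-nn[0]).round(3))
    # whole lid outline: points on the plane within 4mm
    W=w.reshape(-1,3);W=W[~np.isnan(W[:,0])];q=W[(abs((W-c)@nn)<.004)&(np.linalg.norm(W-c,axis=1)<.18)&(W[:,2]>.09)]
    yaw=np.arctan2(-nn[1],-nn[0]);ey=np.array([-np.sin(yaw),np.cos(yaw),0]);ex=np.cross(ey,nn)
    a=(q-c)@ex;b=(q-c)@ey
    print(' ex',ex.round(3),'range x',np.percentile(a,[0,1,99,100]).round(4),'y',np.percentile(b,[0,1,99,100]).round(4))
    bc=(np.percentile(b,.7)+np.percentile(b,99.3))/2
    h=c+ex*np.percentile(a,.5)+ey*bc;print(' hinge-top pt',h.round(4),' from height?')
    # hasp and others: points above lid plane
    q=W[((W-c)@nn>.006)&(np.linalg.norm(W-c,axis=1)<.25)&(W[:,2]>.15)]
    q=q[((q-c)@ex>0)]
    A=np.stack([(q-c)@ex,(q-c)@ey-bc,(q-c)@nn],1);print(' hasp pts',len(A));print(A[np.argsort(A[:,0])][::max(1,len(A)//25)].round(3).tolist())
# bystanders top
z=np.load('pics/top0.npz');w=z['w']
for nm,(u0,u1,v0,v1),h0 in(('meter',(145,215,250,310),.06),('batt',(335,370,185,232),.02),('res',(215,265,162,196),.015)):
    q=w[v0:v1,u0:u1].reshape(-1,3);q=q[(q[:,2]>h0)&(q[:,2]<.12)];print(nm,cv2.minAreaRect(q[:,:2].astype(np.float32)),q[:,2].max())
```

```text
top n [-0.5071 -0.1468  0.8493] c [0.5125 0.0981 0.1446] std 0.0024 ang 0.556 yaw 0.282
 ex [0.816 0.236 0.528] range x [-0.077  -0.0716  0.1392  0.1524] y [-0.1002 -0.0977  0.1014  0.1038]
 hinge-top pt [0.4526 0.0826 0.1061]  from height?
 hasp pts 69
[[0.002, 0.028, 0.008], [0.004, -0.037, 0.007], [0.013, -0.062, 0.006], [0.019, -0.005, 0.007], [0.025, 0.065, 0.008], [0.046, 0.019, 0.006], [0.048, -0.037, 0.007], [0.054, -0.026, 0.006], [0.056, -0.014, 0.009], [0.063, 0.021, 0.006], [0.064, 0.006, 0.007], [0.069, 0.013, 0.009], [0.128, -0.02, 0.008], [0.147, -0.008, 0.007], [0.147, 0.021, 0.007], [0.148, -0.004, 0.006], [0.149, 0.001, 0.006], [0.149, 0.016, 0.01], [0.15, -0.007, 0.007], [0.15, 0.008, 0.011], [0.15, 0.013, 0.015], [0.151, -0.016, 0.011], [0.151, -0.009, 0.014], [0.151, 0.018, 0.014], [0.152, 0.005, 0.01], [0.152, -0.007, 0.006], [0.152, 0.003, 0.013], [0.152, -0.014, 0.014], [0.152, -0.019, 0.011], [0.152, -0.009, 0.01], [0.153, 0.005, 0.007], [0.153, 0.012, 0.009], [0.154, 0.01, 0.012], [0.154, 0.017, 0.013], [0.154, 0.007, 0.008]]
side n [-0.5048 -0.1449  0.851 ]
[... 683 characters left out ...]
 [0.154, 0.015, 0.012], [0.154, -0.021, 0.012], [0.154, 0.013, 0.011], [0.154, -0.005, 0.01], [0.154, -0.024, 0.011], [0.154, -0.01, 0.011], [0.155, 0.006, 0.013], [0.155, 0.023, 0.011], [0.155, -0.012, 0.009], [0.155, 0.003, 0.012], [0.155, 0.022, 0.008], [0.155, 0.002, 0.009], [0.155, -0.016, 0.009]]
meter ((0.44171032309532166, 0.333699107170105), (0.0921434834599495, 0.12165205925703049), 6.264382839202881) 0.08440163236657616
batt ((0.6367212533950806, -0.12390101701021194), (0.10847282409667969, 0.05280361324548721), 4.388971328735352) 0.044763824919595185
res ((0.7172958850860596, 0.18461507558822632), (0.030514635145664215, 0.1105390265583992), 29.441993713378906) 0.04092838202082261
```

Lid is at about 0.555 rad with case yaw 0.281. The hinge is at about (0.4555, 0.0838, 0.100), and the hasp is roughly in the lid plane at about 1.57. I'll turn the tool so its x points along the case front, shut the fingers, and move over the lid.

```bash
python3 -m crank '[[[0,-0.024,0,0,-0.0422,0,-1],[0,-0.024,0,0,-0.0422,0,-1],[0,-0.024,0,0,-0.0422,0,-1],[0,-0.024,0,0,-0.0422,0,-1],[0,-0.024,0,0,-0.0422,0,-1],[0.06,0,-0.17,0,0,0,-1],[0.06,0,-0.17,0,0,0,-1],[0.06,0,-0.17,0,0,0,-1],[0.06,0,-0.17,0,0,0,-1],[0.06,0,-0.17,0,0,0,-1]]]'
cat >> h.py <<'E'
H=np.array([.4555,.0838,.1]);f=np.array([np.cos(.281),np.sin(.281),0]);l=np.array([-f[1],f[0],0])
def case():
    o=ctrl.get_obs();d=np.array(o['ee_pos'])-H;print('f',(d@f).round(4),'l',(d@l).round(4),'z',round(o['ee_pos'][2],4))
E
python3 -c "
from h import *
st();case()"
```

```text
time: 1.1
ee_pos: [0.3643, 0.395, 0.2609]
eef_rot: [-0.7, 0.7, 0.099, -0.099]
contact_force: [1.0, 1.7, -0.0]
gripper_width: -0.0001
t 1.1 p [0.3643 0.395  0.2609] q [ 0.679 -0.008  1.718 -0.     1.432 -1.173] F [ 1.   1.7 -0. ] w -0.0
[[ 0.961 -0.    -0.278]
 [ 0.278 -0.     0.961]
 [-0.    -1.    -0.   ]]
f -0.0013 l 0.3243 z 0.2609
```

```bash
python3 -m crank '[[[0.05,0,-0.162,0,0,0,-1],[0.05,0,-0.162,0,0,0,-1],[0.05,0,-0.162,0,0,0,-1],[0.05,0,-0.162,0,0,0,-1],[0.05,0,-0.162,0,0,0,-1],[0.05,0,-0.162,0,0,0,-1],[0.05,0,-0.162,0,0,0,-1],[0.05,0,-0.162,0,0,0,-1],[0,0.1,0,0,0,0,-1],[0,0.1,0,0,0,0,-1]]]'
python3 -c "
from h import *
case();c=ctrl.capture('side');cv2.imwrite('pics/s1.png',cv2.resize(c['frame'][80:300,140:400,::-1],None,fx=2.5,fy=2.5))"
```

```text
time: 2.1
ee_pos: [0.5509, 0.1115, 0.211]
eef_rot: [-0.7, 0.7, 0.099, -0.098]
contact_force: [-0.0, 0.0, -0.2]
gripper_width: -0.0001
f 0.0993 l 0.0002 z 0.211
```

View pics/s1.png

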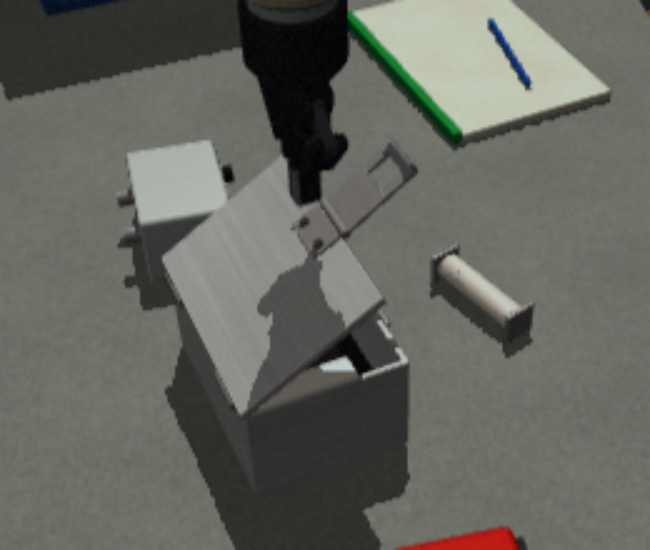

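The shut gripper is at crop (305,195) above the lid, with the hasp just right of it. A finger linkage bulges towards the hasp at (330,150). I'll shift sideways clear of the hasp and push there.

```bash
python3 -m crank '[[[0,0,-0.11,0,0,0,-1],[0,0,-0.11,0,0,0,-1],[0,0.036,0,0,0,0,-1],[0,0.036,0,0,0,0,-1],[0,0.036,0,0,0,0,-1],[0,0.036,0,0,0,0,-1],[0,0.036,0,0,0,0,-1],[0,0.036,0,0,0,0,-1],[0,0.036,0,0,0,0,-1],[0,0.036,0,0,0,0,-1]]]'
```

```text
time: 3.15
ee_pos: [0.5651, 0.0604, 0.1387]
eef_rot: [0.7, -0.7, -0.099, 0.099]
contact_force: [0.6, 1.2, 1.3]
gripper_width: 0.0001
```

```bash
python3 -m crank '[[[0,0.012,0,0,0,0,-1],[0,0.012,0,0,0,0,-1],[0,0.012,0,0,0,0,-1],[0,0.012,0,0,0,0,-1],[0,0.012,0,0,0,0,-1],[0,0.012,0,0,0,0,-1],[0,0.012,0,0,0,0,-1],[0,0.012,0,0,0,0,-1],[0,0,0,0,0,0,-1],[0,0,0,0,0,0,-1]]]'
python3 -c "
from h import *
case();c=ctrl.capture('side');cv2.imwrite('pics/s2.png',cv2.resize(c['frame'][80:300,140:400,::-1],None,fx=2.5,fy=2.5))"
```

```text
time: 4.15
ee_pos: [0.5648, 0.0602, 0.115]
eef_rot: [0.7, -0.7, -0.099, 0.099]
contact_force: [-0.1, 0.5, 0.9]
gripper_width: -0.0001
f 0.0985 l -0.053 z 0.115
```

View pics/s2.png

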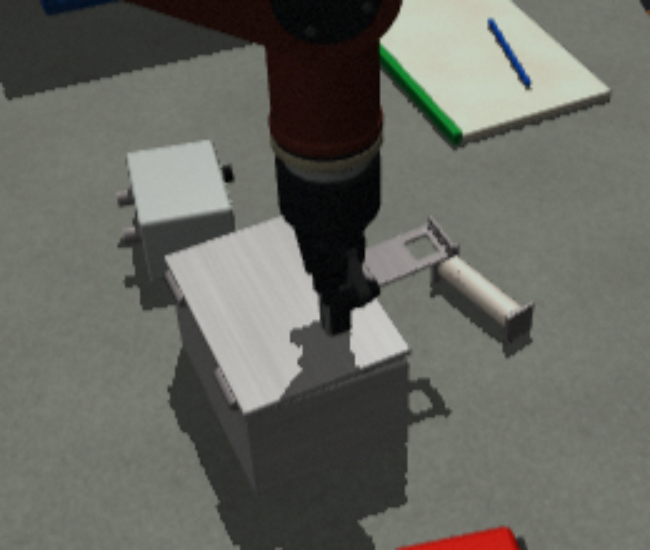

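The lid is nearly shut, with the fingertip at crop (338,325). The hasp stands straight out at (405,250), above the resistor. I'll press gently to the end.

```bash
python3 -m crank '[[[0,0.01,0,0,0,0,-1],[0,0.01,0,0,0,0,-1],[0,0.006,0,0,0,0,-1],[0,0.004,0,0,0,0,-1],[0,0.004,0,0,0,0,-1],[0,0,0,0,0,0,-1],[0,0,0,0,0,0,-1],[0,0,0,0,0,0,-1],[0,0,0,0,0,0,-1],[0,0,0,0,0,0,-1]]]'
```

```text
time: 5.2
ee_pos: [0.565, 0.0602, 0.108]
eef_rot: [-0.7, 0.7, 0.099, -0.099]
contact_force: [-4.1, -0.0, 8.7]
gripper_width: 0.0
```

```bash
python3 -m crank '[[[0,0.004,0,0,0,0,-1],[0,0.004,0,0,0,0,-1],[0,0,0,0,0,0,-1],[0,0,0,0,0,0,-1],[0,0,0,0,0,0,-1],[0,0,0,0,0,0,-1],[0,0,0,0,0,0,-1],[0,0,0,0,0,0,-1],[0,0,0,0,0,0,-1],[0,0,0,0,0,0,-1]]]'
```

```text
time: 6.2
ee_pos: [0.5651, 0.0602, 0.1078]
eef_rot: [-0.7, 0.7, 0.099, -0.099]
contact_force: [-11.2, 0.2, 20.7]
gripper_width: -0.0003
```

```bash
python3 -m crank '[[[0,-0.12,0,0,0,0,-1],[0,-0.12,0,0,0,0,-1],[0.115,0,0.07,0,0,0,-1],[0.115,0,0.07,0,0,0,-1],[0.116,0,0.07,0,0,0,-1],[0,0,0,0,0,0,-1],[0,0,0,0,0,0,-1],[0,0,0,0,0,0,-1],[0,0,0,0,0,0,-1],[0,0,0,0,0,0,-1]]]'
python3 - <<'E'
from h import *
case()
for n in('side','top'):
    c=ctrl.capture(n);w=cloud(c);W=w.reshape(-1,3);W=W[~np.isnan(W[:,0])]
    A=np.stack([(W-H)@f,(W-H)@l,W[:,2]],1)
    q=A[(A[:,0]>.005)&(A[:,0]<.135)&(abs(A[:,1])<.095)&(A[:,2]>.09)&(A[:,2]<.13)]
    k=np.linalg.lstsq(np.c_[q[:,:2],np.ones(len(q))],q[:,2],rcond=None)[0];print(n,'lid slope',k.round(4),len(q), 'l range', np.percentile(A[(A[:,0]>.02)&(A[:,0]<.12)&(A[:,2]>.1)&(A[:,2]<.12)&(abs(A[:,1])<.12)][:,1],[1,99]).round(4))
    q=A[(A[:,0]>.15)&(A[:,0]<.24)&(abs(A[:,1])<.04)&(A[:,2]>.07)&(A[:,2]<.13)]
    for a in np.arange(.15,.24,.01):
        s=q[(q[:,0]>=a)&(q[:,0]<a+.01)]
        if len(s):print(round(a,2),len(s),np.median(s[:,2]).round(4),np.percentile(s[:,1],[3,97]).round(4))
    cv2.imwrite(f'pics/{n}3.png',c['frame'][:,:,::-1])
E
```

```text
time: 7.2
ee_pos: [0.6333, 0.1339, 0.165]
eef_rot: [-0.7, 0.7, 0.099, -0.099]
contact_force: [0.5, 0.2, 0.9]
gripper_width: 0.0001
f 0.1847 l -0.0012 z 0.165
side lid slope [0.0032 0.0007 0.1087] 3883 l range [-0.1006  0.1004]
0.15 70 0.1089 [-0.0203  0.0243]
0.16 70 0.1089 [-0.0211  0.0229]
0.17 74 0.1098 [-0.021   0.0225]
0.18 71 0.1105 [-0.0211  0.0225]
0.19 44 0.1106 [-0.0215  0.0244]
0.2 38 0.1112 [-0.0218  0.0248]
0.21 60 0.1115 [-0.0209  0.024 ]
0.22 65 0.1169 [-0.0217  0.0226]
top lid slope [0.0011 0.0084 0.1081] 1068 l range [-0.1018 -0.0296]
0.15 62 0.1091 [-0.0211  0.0207]
0.16 73 0.1083 [-0.022   0.0209]
0.17 70 0.1095 [-0.0222  0.0213]
0.18 62 0.1097 [-0.0215  0.0205]
0.19 22 0.1087 [-0.0224  0.0218]
```

The lid is shut (slope about 0), and the hasp lies level from f=0.148 to 0.225. Before swinging it, I check the finger's profile along f so nothing catches the lid edge.

Run:
```python
from h import *
c=ctrl.capture('side');W=cloud(c).reshape(-1,3);W=W[~np.isnan(W[:,0])];o=ctrl.get_obs();p=np.array(o['ee_pos'])
A=np.stack([(W-p)@f,(W-p)@l,W[:,2]-p[2]],1);A=A[(abs(A[:,0])<.08)&(abs(A[:,1])<.08)]
for a in np.arange(-.005,.13,.01):
    s=A[(A[:,2]>=a)&(A[:,2]<a+.01)]
    if len(s):print(round(a,3),len(s),'f',np.percentile(s[:,0],[2,98]).round(3),'l',np.percentile(s[:,1],[2,98]).round(3))
cv2.imwrite('pics/s4.png',cv2.resize(c['frame'][80:240,220:400,::-1],None,fx=3.6,fy=3.6))
```

```text
-0.005 11 f [-0.01  0.01] l [-0.007 -0.   ]
0.005 34 f [-0.012  0.004] l [-0.014  0.004]
0.015 42 f [-0.012  0.007] l [-0.014  0.004]
0.025 42 f [-0.012  0.006] l [-0.014  0.003]
0.035 17 f [-0.014 -0.009] l [-0.012  0.008]
0.045 78 f [-0.014  0.009] l [-0.033  0.029]
0.055 60 f [-0.013  0.012] l [-0.042  0.04 ]
0.065 106 f [-0.018  0.008] l [-0.049  0.045]
0.075 104 f [-0.018  0.008] l [-0.058  0.054]
0.085 160 f [-0.019  0.011] l [-0.061  0.051]
0.095 149 f [-0.02   0.008] l [-0.057  0.013]
0.105 115 f [-0.02   0.008] l [-0.043  0.011]
0.115 65 f [-0.012  0.008] l [-0.039 -0.017]
0.125 109 f [-0.038  0.025] l [-0.038 -0.   ]
```

View pics/s4.png

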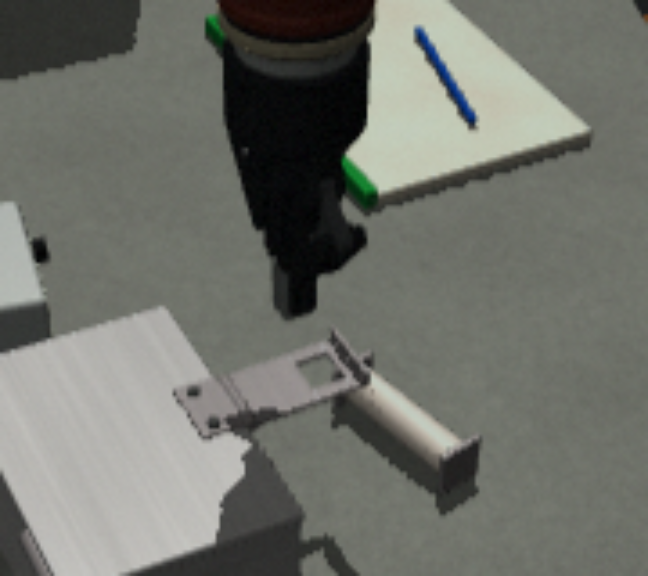

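The finger is about ±12 mm along f near the tip and ±14 to 20 mm above. Upright, it would meet the pivot rod before the hasp lies flat, so I tilt the tool 20° with its body leaning outward.

```bash
python3 -m crank '[[[0,0,0.008,0,0,0.037,-1],[0,0,0,0,0,0.037,-1],[0,0,0,0,0,0.037,-1],[0.0133,0.059,0,0,0,0,-1],[0.0133,0.059,0,0,0,0,-1],[0.0133,0.059,0,0,0,0,-1],[0,0,0,0,0,0,-1],[0,0,0,0,0,0,-1],[0,0,0,0,0,0,-1],[0,0,0,0,0,0,-1]]]'
python3 -c "
from h import *
st();case()"
```

```text
time: 8.35
ee_pos: [0.6282, 0.1351, 0.1214]
eef_rot: [-0.673, 0.707, -0.023, -0.218]
contact_force: [0.0, 0.3, 0.7]
gripper_width: 0.0002
t 8.35 p [0.6282 0.1351 0.1214] q [ 0.118  0.629  1.235 -0.055  1.619 -1.727] F [0.  0.3 0.7] w 0.0
[[ 0.904 -0.326 -0.277]
 [ 0.261 -0.094  0.961]
 [-0.339 -0.941 -0.   ]]
f 0.1802 l 0.0013 z 0.1214
```

```bash
python3 -m crank '[[[0.007,0.022,0,0,0,0,-1],[0.007,0.022,0,0,0,0,-1],[0.007,0.022,0,0,0,0,-1],[0.007,0.022,0,0,0,0,-1],[0.007,0.022,0,0,0,0,-1],[-0.001,0.02,0,0,0,0,-1],[-0.001,0.02,0,0,0,0,-1],[-0.001,0.02,0,0,0,0,-1],[-0.001,0.02,0,0,0,0,-1],[-0.001,0.02,0,0,0,0,-1]]]'
python3 -c "
from h import *
case();c=ctrl.capture('side');cv2.imwrite('pics/s5.png',cv2.resize(c['frame'][80:300,220:400,::-1],None,fx=2.7,fy=2.7))"
```

```text
time: 9.35
ee_pos: [0.6171, 0.132, 0.0677]
eef_rot: [-0.672, 0.707, -0.024, -0.219]
contact_force: [2.1, 0.7, 1.3]
gripper_width: -0.0
f 0.1686 l 0.0015 z 0.0677
```

View pics/s5.png

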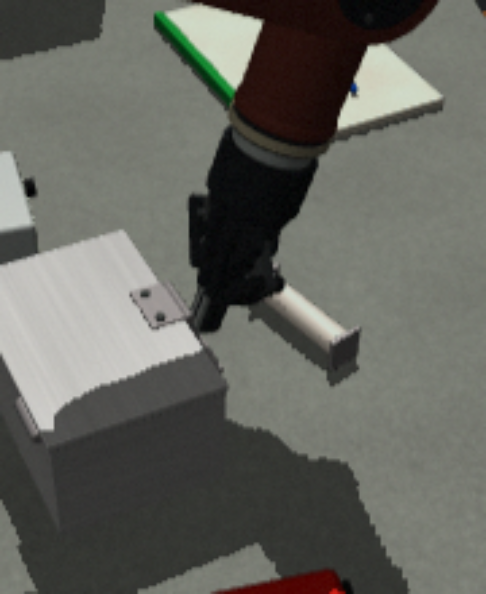

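The hasp is now hidden under the tilted fingers at crop (210,310), and the lid is still flat. Next I push inward.

```bash
python3 -m crank '[[[-0.009,0.0025,0,0,0,0,-1],[-0.009,0.0025,0,0,0,0,-1],[-0.009,0.0025,0,0,0,0,-1],[-0.009,0.0025,0,0,0,0,-1],[-0.009,0.0025,0,0,0,0,-1],[0,0,0,0,0,0,-1],[0,0,0,0,0,0,-1],[0,0,0,0,0,0,-1],[0,0,0,0,0,0,-1],[0,0,0,0,0,0,-1]]]'
python3 -c "
from h import *
case()"
```

```text
time: 10.4
ee_pos: [0.6078, 0.1293, 0.069]
eef_rot: [-0.673, 0.707, -0.022, -0.217]
contact_force: [7.3, 1.4, -4.4]
gripper_width: 0.0002
f 0.159 l 0.0015 z 0.069
```

```bash
python3 -m crank '[[[-0.008,0.003,0,0,0,0,-1],[0,0,0,0,0,0,-1],[0,0,0,0,0,0,-1],[0,0,0,0,0,0,-1],[0,0,0,0,0,0,-1],[0,0,0,0,0,0,-1],[0,0,0,0,0,0,-1],[0,0,0,0,0,0,-1],[0,0,0,0,0,0,-1],[0,0,0,0,0,0,-1]]]'
python3 -c "
from h import *
case()"
```

```text
time: 11.4
ee_pos: [0.6077, 0.1292, 0.0693]
eef_rot: [-0.673, 0.707, -0.02, -0.216]
contact_force: [12.6, 4.0, -5.0]
gripper_width: 0.0002
f 0.1588 l 0.0015 z 0.0693
```

```bash
python3 -m crank '[[[0.056,-0.02,0,0,0,0,-1],[0.056,-0.02,0,0,0,0,-1],[0,-0.16,0,0,0,0,-1],[0,-0.16,0,0,0,0,-1],[0,-0.16,0,0,0,0,-1],[0.15,0,0,0,0,0.04,-1],[0.15,0,0,0,0,0.04,-1],[0.1,0,0,0,0,0.04,-1],[0,0,0,0,0,0,-1],[0,0,0,0,0,0,-1]]]'
python3 - <<'E'
from h import *
case()
ims=[]
for n in('wrist','side','top'):
    c=ctrl.capture(n);im=c['frame'][:,:,::-1]
    if n=='wrist':cv2.imwrite('pics/w6.png',im);print(np.round(c['cam_to_world'],3).tolist(),c['fx']);continue
    W=cloud(c).reshape(-1,3);W=W[~np.isnan(W[:,0])];A=np.stack([(W-H)@f,(W-H)@l,W[:,2]],1)
    q=A[(A[:,0]>.005)&(A[:,0]<.135)&(abs(A[:,1])<.095)&(A[:,2]>.09)&(A[:,2]<.13)]
    print(n,'lid',np.linalg.lstsq(np.c_[q[:,:2],np.ones(len(q))],q[:,2],rcond=None)[0].round(4))
    q=A[(A[:,0]>.146)&(A[:,0]<.24)&(abs(A[:,1])<.04)&(A[:,2]>.015)&(A[:,2]<.13)];print(q[np.argsort(-q[:,2])][::max(1,len(q)//15)].round(3).tolist())
    if n=='top':
        w=cloud(c)
        for nm,(u0,u1,v0,v1),h0 in(('meter',(145,215,250,310),.06),('batt',(335,370,185,232),.02),('res',(215,265,162,196),.015)):
            q=w[v0:v1,u0:u1].reshape(-1,3);q=q[(q[:,2]>h0)&(q[:,2]<.12)];print(nm,np.round(cv2.minAreaRect(q[:,:2].astype(np.float32))[0],3) if len(q) else 0)
E
```

```text
time: 12.4
ee_pos: [0.733, 0.1624, 0.1585]
eef_rot: [-0.645, 0.7, -0.098, -0.29]
contact_force: [-0.4, 0.3, -0.3]
gripper_width: -0.0003
f 0.2884 l -0.0015 z 0.1585
[[-0.28, -0.925, 0.256, 0.748], [0.96, -0.27, 0.074, 0.167], [0.0, 0.267, 0.964, 0.318], [0.0, 0.0, 0.0, 1.0]] 325.19226210127806
side lid [0.0059 0.0005 0.1087]
[[0.146, 0.005, 0.114], [0.146, -0.011, 0.112], [0.147, 0.022, 0.112], [0.15, 0.024, 0.112], [0.148, -0.017, 0.111], [0.148, 0.015, 0.111], [0.151, -0.011, 0.11], [0.15, -0.017, 0.11], [0.148, -0.002, 0.11], [0.151, 0.001, 0.11], [0.149, -0.005, 0.109], [0.15, 0.024, 0.109], [0.147, 0.023, 0.108], [0.151, -0.02, 0.107], [0.15, -0.019, 0.103], [0.167, -0.006, 0.055]]
top lid [0.0062 0.0063 0.108 ]
[[0.148, -0.017, 0.114], [0.151, -0.018, 0.112], [0.147, -0.022, 0.111], [0.15, -0.02, 0.111], [0.148, -0.02, 0.11], [0.15, -0.023, 0.108]]
meter [0.443 0.334]
batt [ 0.636 -0.124]
res [0.734 0.131]
```

View pics/w6.png

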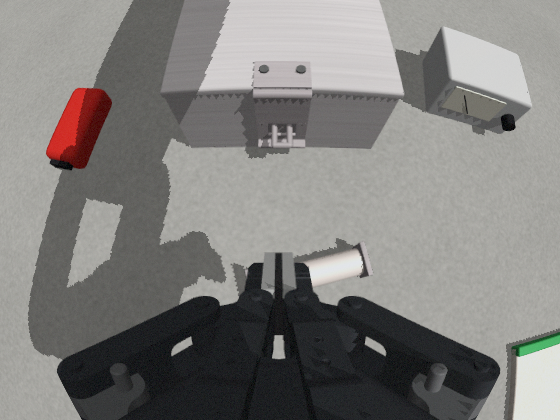

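The wrist view shows the hasp hanging flat against the front, with the catch through its slot at (283,135). The resistor reading is off because the gripper hides part of it, so I move aside and check again.

```bash
python3 -m crank '[[[0,-0.16,0,0,0,0,-1],[0,-0.16,0,0,0,0,-1],[0,-0.1,-0.15,0,0,0,-1],[0,0,-0.18,0,0,0,-1],[0,0,-0.18,0,0,0,-1],[0,0,-0.18,0,0,0,-1],[0,0,-0.18,0,0,0,-1],[0,0,0,0,0,0,-1],[0,0,0,0,0,0,-1],[0,0,0,0,0,0,-1]]]'
python3 - <<'E'
from h import *
c=ctrl.capture('top');w=cloud(c)
for nm,(u0,u1,v0,v1),h0 in(('meter',(145,215,250,310),.06),('batt',(335,370,185,232),.02),('res',(215,265,162,196),.015)):
    q=w[v0:v1,u0:u1].reshape(-1,3);q=q[(q[:,2]>h0)&(q[:,2]<.12)];print(nm,[np.round(x,3) for x in cv2.minAreaRect(q[:,:2].astype(np.float32))] if len(q) else 0)
cv2.imwrite('pics/t7.png',c['frame'][:,:,::-1])
c=ctrl.capture('side');W=cloud(c).reshape(-1,3);W=W[~np.isnan(W[:,0])]
q=W[(abs(W[:,0]-.717)<.08)&(abs(W[:,1]-.185)<.08)&(W[:,2]>.015)&(W[:,2]<.06)];print('res side now',q.mean(0).round(3))
W=np.load('pics/side0.npz')['w'].reshape(-1,3);W=W[~np.isnan(W[:,0])]
q=W[(abs(W[:,0]-.717)<.08)&(abs(W[:,1]-.185)<.08)&(W[:,2]>.015)&(W[:,2]<.06)];print('res side start',q.mean(0).round(3))
E
```

```text
time: 13.55
ee_pos: [0.7815, -0.0408, 0.233]
eef_rot: [-0.649, 0.706, -0.078, -0.274]
contact_force: [-0.4, 1.3, 0.4]
gripper_width: 0.0003
meter [array([0.442, 0.334]), array([0.092, 0.122]), np.float64(6.353)]
batt [array([ 0.637, -0.124]), array([0.108, 0.053]), np.float64(5.017)]
res [array([0.717, 0.185]), array([0.033, 0.111]), np.float64(29.915)]
res side now [0.715 0.182 0.028]
res side start [0.715 0.182 0.028]
```

Everything checks out, so I hand the job in.

```bash
python3 -c "
from h import *
print(ctrl.finish_job())"
```

```text
the job is handed in; nothing more can be done
None
```

The lid is shut and the hasp hangs down over the catch. I handed the job in at about 13.7 s of robot time, and the hand-in gives no verdict. I pressed the lid down with the shut fingers to a firm stop at 108 mm (about 21 N). Then I swung the hasp down with the fingers tilted 20° and pressed it against the front, again to a firm stop (about 13 N).

**Last checks:**
- **Lid:** the slope from depth was below 0.01 rad.
- **Hasp:** the wrist picture shows it flat against the front, with the catch standing through its slot. I did not measure its angle; flatness rests on that picture and the firm stop.
- **Other things on the desk:** the meter, battery and resistor are within about 1 mm of where they started. One earlier resistor reading disagreed because the gripper was partly hiding it. With the arm moved aside, the top and side cameras both put it at its starting place.
- **Robot:** the arm is clear, and the force reading was near zero.

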